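# Load, cock and trip a petri dish dispenser

### The arm

A 7-joint arm with a two-finger parallel gripper is mounted at the origin on a cart in front of the work surface, level with it; the furniture and walls round the work are solid. World frame = base frame: x ahead of the robot, y to its left, z up, the work surface at z = 0. Lengths are in m, angles in rad, forces in N, time in s.
With the tool pointing down it reaches from about 0.4 to 0.85 m from the base axis. Payload 6.9 kg.
Tool frame: the origin (TCP) lies midway between the tips of the shut fingers; the grasp point (between the pads) lies behind it (ctrl.pinch_z is the z of the grasp point in the tool frame, in m); z points along the fingers, y is the line along which they close (so a half turn about z gives the same grasp; the last joint's range is limited). The gripper opens to 85 mm and grips with 20 to 120 N. Pads are 22 mm wide; open, the fingers measure 114 mm over their backs; the gripper's body (76 mm by 85 mm) begins 54 mm behind the grasp point. The pads swing forward as they close: fully open they stand 13 mm farther back than shut.
Start: joints at [1.294, 0.507, -0.238, 1.5, 0.126, 1.149, -0.155], TCP at [0.233, -0.58, 0.231] pointing down, gripper open.
Joint ranges: [-3.08, 3.08], [-0.24, 2.05], [-1.43, 1.35], [0, 2.5], [-1.52, 4.66], [0.17, 1.96], [-2.89, 2.89]. Speed limits (rad/s): [2.39, 2.39, 3.14, 3.14, 3.14, 3.14, 3.14].

### API

Orientations are given as a unit quaternion [w, x, y, z].
In Python, from station import ctrl, get_state, vision, ticket, models gives the robot as it stands. Calls block until the motion is done:
- ctrl.movep(position, orientation): joint-space move of the TCP to a pose.
- ctrl.movel(position, frame=None, max_speed=0.15): straight line of the TCP; frame=None keeps the orientation; max_speed is the mean speed in m/s.
- ctrl.set_joints(angles): joint-space move.
- ctrl.ungrasp() and ctrl.close_gripper(force=None): open the fingers fully, or close them until they stop; force is the grip in N (None keeps the last).
- ctrl.pause(seconds).
- ctrl.ik(position, orientation): joint angles nearest the present ones, or None.
- get_state(): the state.
- vision.grab_frame(name): name is "scene" or "top"; returns (picture, depth): 384x512x3 uint8, blue, green, red; 384x512 float32, m along the optical axis (not along the pixel's ray), 0 where there is no reading.
- vision.camera_info(name): a dict with "mtx" (3x3 intrinsics, pixels), "R" (3x3) and "t" (3): a world point X has camera coordinates R X + t. Camera axes: x right, y down, z forward; pixel columns grow to the right and rows downward; lengths in m; the calibration is good to about 2 mm. A picture is of the moment at which its call begins. camera_info takes no time and is no camera call.
A pose or a line that the arm cannot do raises ctrl.Unreachable and nothing moves.
- ticket.close_job(): hands the job in; it is judged then, once.
Trained networks look in the newest picture that a camera, given by its name, has taken for a name from the list of things; names that differ only in an ending like _2 or _b are one class to them, and where a whole thing is asked for, a point or a joint stands for the part that bears it (a point fixed in the world has none). Each returns a list of dicts, best first, with "p" (0 to 1); they miss things now and then, are a little off and sometimes report something else, mostly with a low value. They report only what shows in the picture. A call takes as long as a camera call. They do not tell look-alikes from the thing itself.
- models.recognise(camera, target): "point" ([column, row] in pixels, amid what is visible of it).
- models.masks_of(camera, target): "mask" (384x512 bool, what is visible of it) and "point" ([column, row] in pixels, amid what is visible of it).
The state is a dict: "time": time; "qpos": joint angles; "qd": joint speeds; "tau": joint torques, N m; "tcp_pos": TCP position; "eef_rot": TCP orientation; "contact_force": force on the tool from outside, world axes, zero at the start; "wrist_torque": the same for the moment, N m; "width": finger opening in m; "gripper_force": force on a finger pad.
Only numpy, scipy, OpenCV 4.12 (cv2) and the standard library are available. Lean on these libraries where they do the work, as an engineer would, in place of code of your own. Each camera call takes 0.05 s, during which the arm holds its last target. There are 200 camera calls.

### The job

Set up the dish dispenser and serve one petri dish. With the ejector arm still released, lower the two dishes from the counter one at a time, lying flat, between the four rods of the magazine; then pull the ejector arm back by its handle until the sear catches, let go of it, and press the trigger pad so that the arm shoots the bottom dish out onto the outfeed table while the other dish stays in the magazine. Leave the other things on the counter where they are.

Things in the scene. Friction and masses are not known exactly. Their poses are not given: they have to be found in the camera images.
- dispenser: Dish dispenser fixed to the counter: flat bed along its y (-146 to 200 mm), top 16 mm up; four-rod magazine in the middle, handle of the ejector arm toward +y, outfeed table at the -y end, trigger pad on the -x (robot's) side, spring barrel (40 mm tall) at x 48 to 63, y 26 to 102. Origin: on the counter below the magazine's axis; x away from the robot, z up. Dishes shoot out along -y.
- magazine (a point): On the magazine's axis at bed level, 16 mm above the counter; axes as the dispenser's. 8 mm rods at x, y = +-25 mm, 32 to 79 mm above the counter (top 10 tapered), leave 62.7 for a 58 dish; fingers fit down the 42 mm gaps between rods on the x sides (free above 26 mm). On the released arm dish 1 rests 26 mm above the counter, dish 2 38. Cocking lets the stack drop to the bed.
- outfeed (a point): Middle of the outfeed table, on its surface (16 mm above the counter), 90 mm from the magazine's axis along the dispenser's -y. The table is level with the bed, 88 mm wide inside rims 7 mm high, and ends in such a rim 142 mm from the magazine's axis.
- ejector (a joint): Travel of the sprung ejector arm in metres: 0 released (forward, under the magazine), growing as it is pulled back straight along the dispenser's +y; end stop 0.079. The pull needed grows from 3 N to 9 N. Pulled to 0.075 or a little more, the sear drops in; let go, it settles at 0.072, where the sear holds it.
- ejector_grip (a point): Middle of the arm's upright black handle, a rounded tab 40 mm wide (dispenser's x), 12 thick (its y), from 48 to 80 mm above the counter; this point is 66 mm up, on the dispenser's y axis, 109 mm from the magazine's axis when released, and moves with the arm. It can be pinched from above across the 12 mm; the yoke under it ends 38 mm above the counter.
- trigger (a joint): Angle of the trigger lever, rad: about 0 while the sear rides on the arm's plate (arm released), -0.32 when the sear has dropped into the notch of the cocked arm, 0.2 with the pad fully pressed. Pressing the pad until this passes about 0 lets the cocked arm go; it takes 4 to 6 N.
- trigger_pad (a point): Middle of the top of the ribbed black trigger pad (28 mm along x, 26 along y), 70 mm to the -x side of the magazine's axis and 60 along +y. About 45 mm above the counter with the arm released, 54 when it is cocked; to trip the arm, press it straight down 10 to 14 mm from there.
- dish_a_center (a point): Middle (half-way up) of a clear petri dish, closed, round, 58 mm across and 12 mm tall, about 20 g, lying flat on the counter; z up. The two dishes are alike; either may go in first.
- dish_b_center (a point): Middle (half-way up) of the other petri dish, alike: 58 mm across and 12 mm tall.
- control_bottle: Bystander: small white screw-cap bottle, 42 mm across, 62 tall, standing between the dispenser and the computer (mm). Origin at the middle of its underside.
- notes: Bystander: square pink note pad, 50 x 50 x 13 (mm). Origin at the middle of its underside.
- marker: Bystander: marker pen, 138 long, lying on the counter between the two dishes (mm). Origin at the middle of its underside.
- stapler: Bystander: desk stapler, 118 x 32 x 46 (mm). Origin at the middle of its underside.
- coverslips: Bystander: small carton, 60 x 85 x 34 (mm). Origin at the middle of its underside.
- tweezers: Bystander: steel forceps, 119 long, lying on the counter (mm). Origin at the middle of its underside.
Things that resemble listed ones, but are neither listed nor needed, are in the scene too. What is shaped like the part that bears dish_a_center but green or red is not meant.

How it is judged:
On the way, in this order (a step that is already met when the one before it is completed fails the run):
1. the first dish lies flat in the magazine, let go, with the ejector arm still released (((horizontal distance between dish_a_center and magazine below 0.01 m and z of dish_a_center in the frame of dispenser below 0.05 m and angle between dish_a_center's own z axis and vertical below 0.12 rad) or (horizontal distance between dish_b_center and magazine below 0.01 m and z of dish_b_center in the frame of dispenser below 0.05 m and angle between dish_b_center's own z axis and vertical below 0.12 rad)) and value of joint ejector below 0.006 m and contact force between the fingers and anything else below 0.5 N), for 0.2 s.
2. both dishes lie flat in the magazine, let go, with the ejector arm still released (horizontal distance between each of dish_a_center, dish_b_center and magazine below 0.01 m and z of each of dish_a_center, dish_b_center in the frame of dispenser below 0.05 m and angle between each of dish_a_center, dish_b_center's own z axis and vertical below 0.12 rad and value of joint ejector below 0.006 m and contact force between the fingers and anything else below 0.5 N), for 0.2 s.
3. the ejector arm is drawn back, held by its sear and let go, with both dishes in the magazine (value of joint ejector between 0.068 and 0.0755 m and value of joint trigger below -0.2 rad and contact force between the fingers and anything else below 0.5 N and horizontal distance between each of dish_a_center, dish_b_center and magazine below 0.01 m and z of each of dish_a_center, dish_b_center in the frame of dispenser below 0.05 m and angle between each of dish_a_center, dish_b_center's own z axis and vertical below 0.12 rad), for 0.2 s.
4. the trigger is tripped and the arm has sprung forward (value of joint ejector below 0.006 m), for 0.2 s.
At the end, for the whole second after the job is handed in: One dish lies flat on the outfeed table, centre 60 to 118 mm from the magazine's axis and within 18 mm of the middle line; the other lies flat in the magazine on the arm, centre within 10 mm of the axis; the arm is released (within 6 mm of its forward end) (((y of dish_a_center in the frame of dispenser between -0.118 and -0.06 m and x of dish_a_center in the frame of magazine between -0.018 and 0.018 m and z of dish_a_center in the frame of dispenser below 0.027 m and angle between each of dish_a_center, dish_b_center's own z axis and vertical below 0.12 rad and horizontal distance between dish_b_center and magazine below 0.01 m and z of dish_b_center in the frame of dispenser below 0.04 m) or (y of dish_b_center in the frame of dispenser between -0.118 and -0.06 m and x of dish_b_center in the frame of magazine between -0.018 and 0.018 m and z of dish_b_center in the frame of dispenser below 0.027 m and angle between each of dish_b_center, dish_a_center's own z axis and vertical below 0.12 rad and horizontal distance between dish_a_center and magazine below 0.01 m and z of dish_a_center in the frame of dispenser below 0.04 m)) and value of joint ejector below 0.006 m); the robot touches nothing.
It fails at once if a dish is stood on edge or turned over (angle between any of dish_a_center, dish_b_center's own z axis and vertical above 0.8 rad).
It fails at once if a bystander is moved by more than 30 mm (distance of any of control_bottle, notes, marker, stapler, coverslips, tweezers from where it was at the start of the episode above 0.03 m).
It also fails if it takes over 72 s, if anything falls off the work surface, if the arm or the gripper's body presses on something with over 40 N, if the wrist force passes 120 N, or if a joint passes its speed limit or range.

## Working session

There is one attempt and no reset: what is moved stays moved. The work goes in short steps, each a Python script; the robot and the scene stay as the last script left them, time stands still between calls to the robot, and variables do not carry over. Pictures are saved under pics/ and viewed, at most 10 in all, crops included, and the job is handed in when it is done.

```bash
mkdir -p pics; ls
python3 - <<'E'
from station import ctrl,get_state,vision,models
import cv2,numpy as np
for n in("top","scene"):
    im,d=vision.grab_frame(n); np.savez(f"pics/{n}0.npz",im=im,d=d); cv2.imwrite(f"pics/{n}0.png",cv2.resize(im,(800,600)))
    ci=vision.camera_info(n); K,R,t=ci["mtx"],ci["R"],ci["t"]
    print(n,"cam at",-R.T@t)
    for tg in("dish_a_center","dispenser","ejector_grip","trigger_pad","outfeed","marker","control_bottle"):
        for m in models.recognise(n,tg)[:5]:
            u,v=map(int,m["point"]); z=d[v,u]; X=R.T@(z*np.linalg.inv(K)@[u,v,1]-t)
            print(tg,round(m["p"],2),u,v,X.round(3))
s=get_state();print(s["time"],s["eef_rot"],ctrl.pinch_z,s["width"])
E
```

```text
pics
top cam at [ 0.29402598 -0.02173533  1.41919954]
dish_a_center 0.65 394 148 [ 0.707 -0.505 -0.001]
dish_a_center 0.58 407 233 [ 0.39  -0.535  0.004]
dish_a_center 0.56 406 203 [ 0.493 -0.523  0.044]
dish_a_center 0.54 349 193 [ 0.534 -0.331  0.004]
dish_a_center 0.5 359 229 [ 0.403 -0.363  0.004]
dispenser 0.68 190 204 [0.484 0.246 0.027]
ejector_grip 0.6 190 201 [0.496 0.247 0.023]
trigger_pad 0.5 239 167 [0.617 0.071 0.05 ]
trigger_pad 0.49 187 206 [0.477 0.257 0.025]
outfeed 0.59 196 205 [0.481 0.224 0.025]
outfeed 0.56 370 167 [ 0.625 -0.403  0.033]
control_bottle 0.42 238 167 [0.615 0.074 0.059]
control_bottle 0.41 370 168 [ 0.622 -0.404  0.03 ]
scene cam at [-0.65815644 -0.91108477  0.77675809]
dish_a_center 0.62 324 249 [ 0.423 -0.359  0.001]
dish_a_center 0.61 366 273 [ 0.385 -0.517  0.002]
dish_a_center 0.49 404 226 [ 0.72  -0.502 -0.001]
dish_a_center 0.47 334 231 [ 0.544 -0.328 -0.002]
dispenser 0.63 204 186 [0.453 0.178 0.052]
ejector_grip 0.74 196 186 [0.474 0.242 0.026]
trigger_pad 0.44 186 184 [0.443 0.265 0.039]
outfeed 0.66 204 188 [0.452 0.178 0.044]
marker 0.58 292 226 [ 0.485 -0.199 -0.002]
control_bottle 0.56 253 182 [0.608 0.065 0.044]
0.8 [1.63846275e-05 9.81836015e-01 1.89731490e-01 1.28903094e-05] -0.0187 0.08491923244149842
```

View pics/top0.png

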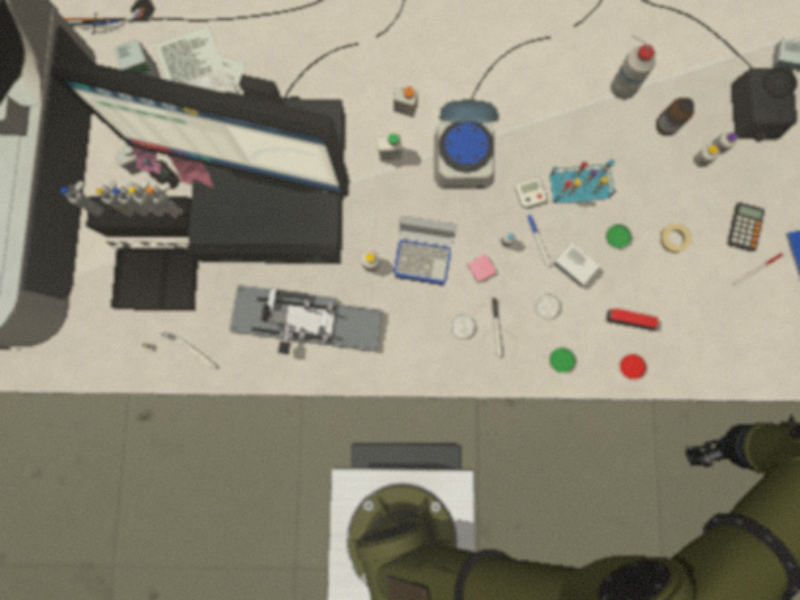

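Run:
```python
import cv2,numpy as np
im=np.load("pics/top0.npz")["im"]
a=cv2.resize(im[140:260,130:270],(700,600),interpolation=cv2.INTER_CUBIC);cv2.imwrite("pics/topc.png",a)
im=np.load("pics/top0.npz")["im"]
cv2.imwrite("pics/topd.png",cv2.resize(im[130:260,270:430],(800,650),interpolation=cv2.INTER_CUBIC)[:600])
```

```text
(no output)
```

View pics/topc.png

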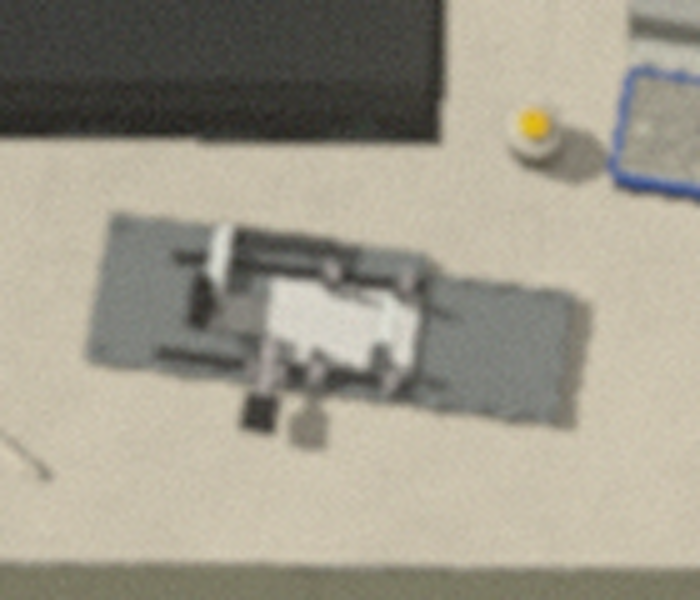

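View pics/topd.png

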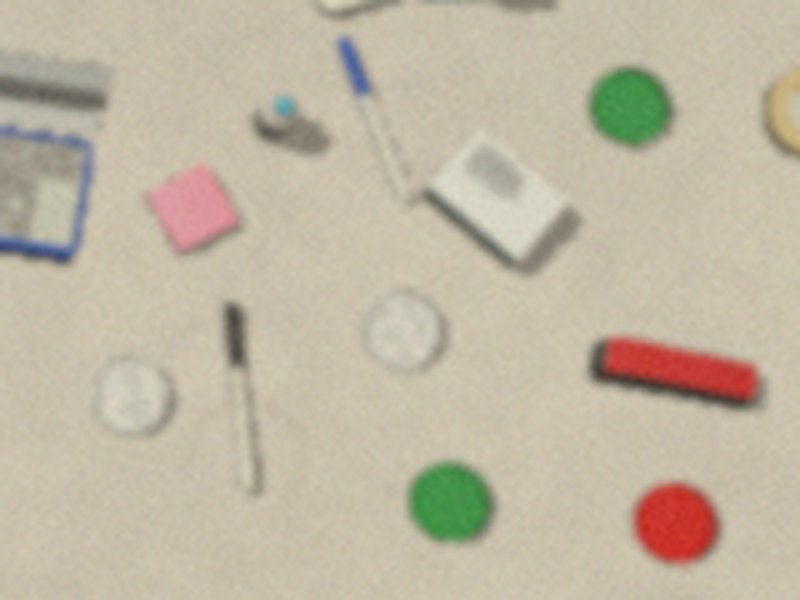

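The top view shows two clear dishes at about px (297,209) and (351,196), with green and red look-alikes beside them. The dispenser's long axis runs left-right, its handle on the left at about px (170,200), and its outfeed is on the right. The computer and bottle are behind it. Next I'll refine the pose with averaged frames.

Run:
```python
from station import vision
import cv2,numpy as np
for n in("top","scene"):
    f=[vision.grab_frame(n) for _ in range(6)]
    im=np.mean([a for a,_ in f],0); d=np.median([b for _,b in f],0); np.savez(f"pics/{n}1.npz",im=im,d=d)
T=np.load("pics/top1.npz")["im"];S=np.load("pics/scene1.npz")["im"]
a=cv2.resize(T[175:230,145:250],None,fx=7.6,fy=7.6,interpolation=cv2.INTER_CUBIC)
cv2.imwrite("pics/rt.png",a)
b=cv2.resize(S[160:215,165:265],None,fx=8,fy=8,interpolation=cv2.INTER_CUBIC);cv2.imwrite("pics/rs.png",b)
ci=vision.camera_info("top");np.savez("pics/cam_top.npz",**ci);np.savez("pics/cam_scene.npz",**vision.camera_info("scene"));print(ci["mtx"],ci["R"])
K,R,t=ci["mtx"],ci["R"],ci["t"]
d=np.load("pics/top1.npz")["d"]
v,u=np.mgrid[:384,:512];X=((np.stack([u,v,np.ones_like(u)],-1)@np.linalg.inv(K).T)*d[...,None]-t)@R
z=X[...,2]; print((z[180:226:1,148:246:2]*1000).astype(int).tolist().__str__().replace("], ","\n"))
```

```text
[[391.33630173   0.         261.05969479]
 [  0.         391.33630173 189.76762568]
 [  0.           0.           1.        ]] [[ 0.01099395 -0.99991446 -0.00708618]
 [-0.98485303 -0.00960145 -0.17312514]
 [ 0.17304229  0.00888218 -0.98487434]]
[[0, 2, 0, 3, 0, 1, 0, 1, 1, 0, 0, 0, 0, 0, 0, 1, 1, 0, 0, 1, 2, 0, -1, 0, 1, 0, 1, 2, -3, 2, 1, 2, 2, 0, -4, 1, 4, -2, 4, 1, 1, 0, 0, 1, 3, 1, 0, 0, 0
[-1, 0, 0, 1, 0, 2, 0, -1, 0, 0, 0, 0, 1, 0, 0, 0, 0, 1, 2, -1, 1, 1, 2, 2, -1, 0, 0, 1, 0, -1, 2, 1, 1, 0, 3, -1, 0, 0, 0, -1, 0, 1, 3, 3, 3, -1, 0, 0, 0
[-1, -2, 16, 15, 0, 1, 0, 0, 0, 2, 0, 0, 0, 2, 0, 0, 1, -2, -2, 0, 0, 0, -1, 2, 0, 0, 1, 0, 0, -1, 1, -3, 1, 0, 0, 0, 3, -1, 0, 0, 2, 3, 2, 5, -1, 2, 1, 0, 0
[0, 0, 15, 17, 16, 15, 13, 15, 1, 1, 0, 1, 2, 0, -1, 0, -2, 2, 1, 0, 0, 0, 0, 2, 0, 0, 1, 0, 0, 0, 0, 2, 3, 0, 0, 0, 0, 2, 1, 0, -1, 3, 1, 0, -1, -2, 0, 0, 2
[0, 1, 14, 15, 16, 16, 15, 16, 19, 16, 17, 14, 2, 0, 0, 0, 0, 2, 0, 1, -1, 0, 1, 0, 1, 1, 0, 0, 4, 1, 0, 0, 0, 0, 1, 2, 3, -1, 1, 3, 2, 1, 2, 1, 1, 0, 2, 2, 0
[0, 1, 19, 18, 17, 16, 17, 17, 16, 17, 15, 15, 18, 39, 40, 40, 34, 1, 0, 
[... 6856 characters left out ...]
 -1, 0, 1, 0, -1, 0, 0, 0, -1, -2, 0, 0, 1, 0, -1, 1, 0, 0, 0, 1, 18, 24, 23, 24, 21, 16, 17, 18, 2, -2
[-1, 1, 2, -3, 1, 1, 0, 0, 1, 1, 0, -1, 0, 3, 0, 2, 44, 44, 44, -2, -1, 0, 2, 3, 0, 0, 0, -2, 1, -1, 0, 0, 0, -1, -1, 0, 0, -2, 0, 1, 1, 1, 9, 22, 25, 25, 23, 0, 2
[0, 0, 1, -1, 0, 0, 0, 1, -1, 0, -1, 0, 2, 2, 0, 42, 46, 45, 44, 2, 1, 0, 1, 0, 0, 1, 0, 0, 1, 1, 0, 2, 2, -1, 1, 0, 0, -2, 2, 0, 2, 0, 0, 0, 0, 1, 10, 0, 2
[0, 0, 0, 2, 1, 0, 0, -3, 1, 0, 1, 0, 0, 0, 1, 45, 45, 45, 41, 2, 0, 0, 1, 0, 3, 3, 0, 0, 1, 0, 0, -2, 1, 3, 3, 0, -2, 0, 2, 0, 0, 0, 2, 0, 1, 1, -1, 1, -2]][ WARN:0@4.552] global loadsave.cpp:1063 imwrite_ Unsupported depth image for selected encoder is fallbacked to CV_8U.
```

View pics/rt.png

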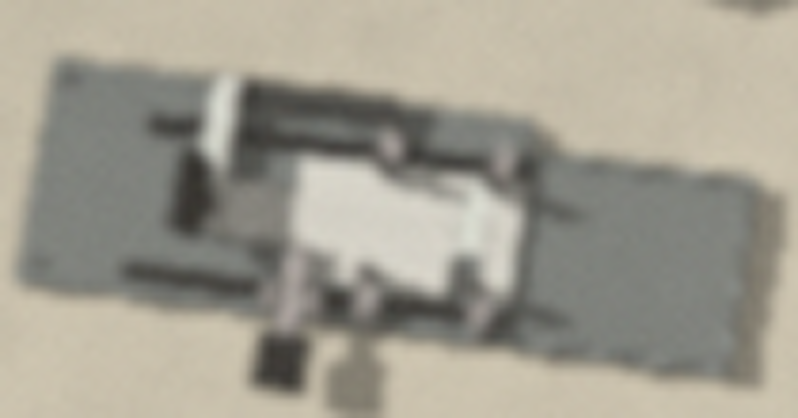

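View pics/rs.png

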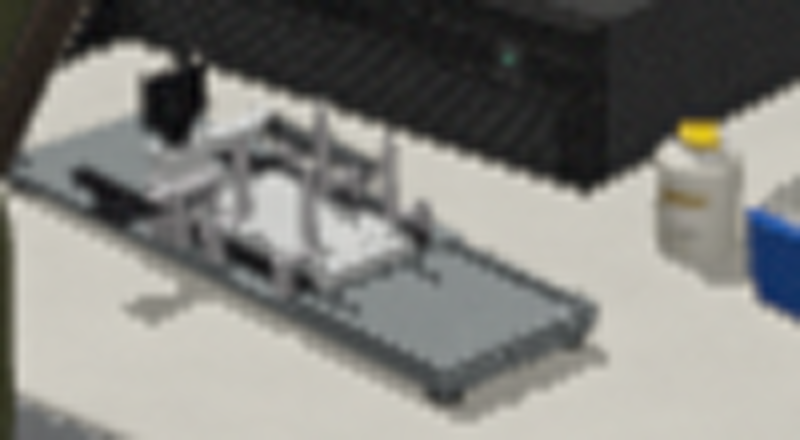

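The averaged views show the arm plate (white), four rods, the black handle at about px (170,200) and the trigger pad at about px (181,222). The depth is clean, so I'll fit the dispenser pose by rendering its known geometry against the depth map.

```bash
cat > fit.py <<'E'
import numpy as np
from scipy.optimize import minimize
def run(n,p0,box,free):
    c=np.load(f"pics/cam_{n}.npz");K,R,t=c["mtx"],c["R"],c["t"];d=np.load(f"pics/{n}1.npz")["d"]
    r0,r1,c0,c1=box
    v,u=np.mgrid[r0:r1,c0:c1];ray=(np.stack([u,v,np.ones_like(u)],-1).reshape(-1,3)@np.linalg.inv(K).T)@R
    C=-R.T@t;d=d[r0:r1,c0:c1].ravel();ok=d>0;ray=ray[ok];d=d[ok]
    zs=np.arange(.085,-.0005,-.001)
    lam=(zs[None]-C[2])/ray[:,2:3]; P=C[:2]+lam[...,None]*ray[:,None,:2]
    Z=np.broadcast_to(zs,lam.shape)
    def cost(p):
        x0,y0,a,w1,w2,w3=p;ca,sa=np.cos(a),np.sin(a)
        X=(P[...,0]-x0)*ca+(P[...,1]-y0)*sa;Y=-(P[...,0]-x0)*sa+(P[...,1]-y0)*ca
        aX,aY=abs(X),abs(Y)
        occ=Z<=0
        occ|=(Z<.016)&(X>-w1)&(X<w2)&(Y>-.04)&(Y<.2)
        occ|=(Z<.016)&(aX<w3)&(Y<0)&(Y>-.146)
        occ|=(Z<.023)&(aX<w3)&(Y<-.142)&(Y>-.146)
        occ|=(Z<.023)&(aX>.044)&(aX<w3)&(Y<-.05)&(Y>-.146)
        rr=np.clip(.004-np.clip(Z-.069,0,1)*.2,0,1)
        occ|=(np.hypot(aX-.025,aY-.025)<rr)&(Z<.079)
        occ|=(aX<.020)&(abs(Y-.109)<.006)&(Z>.048)&(Z<.08)
        occ|=(abs(X+.07)<.014)&(abs(Y-.06)<.013)&(Z>.039)&(Z<.045)
        occ|=(X>.048)&(X<.063)&(Y>.026)&(Y<.102)&(Z<.04)
        i=occ.argmax(1); L=np.take_along_axis(lam,i[:,None],1)[:,0]
        return np.minimum(abs(L-d),.012).mean()*1e3
    best=None
    for s in range(3):
        q=np.array(p0 if best is None else best.x)
        sim=np.vstack([q]+[q+np.eye(6)[k]*h for k,h in enumerate([.006,.006,.04,.004,.004,.004])])
        best=minimize(cost,q,method="Nelder-Mead",options=dict(initial_simplex=sim,maxiter=220,xatol=1e-5,fatol=1e-5))
    print(n,best.x.round(4),best.fun); return best.x
if __name__=="__main__":
    p=run("top",[.487,.205,-.12,.055,.063,.048],(172,232,142,250),6)
    run("scene",p,(160,215,166,245),6)
E
python3 fit.py
python3 - <<'E'
from station import vision,models
import numpy as np
for n in("top","scene"):
    c=np.load(f"pics/cam_{n}.npz");K,R,t=c["mtx"],c["R"],c["t"];C=-R.T@t
    vision.grab_frame(n)
    for tg in ("dish_a_center",):
        for m in models.masks_of(n,tg):
            v,u=np.nonzero(m["mask"]); 
            if not len(u): continue
            r=R.T@np.linalg.inv(K)@[u.mean(),v.mean(),1]; X=C+r*(.006-C[2])/r[2]
            print(n,round(m["p"],2),len(u),u.mean().round(1),v.mean().round(1),X.round(4))
E
```

```text
top [ 0.4804  0.2002 -0.1221  0.048   0.0627  0.0481] 2.5885991161478423
scene [ 0.4778  0.2023 -0.1215  0.0475  0.0648  0.0471] 7.3391038672443765
top 0.77 200 350.1 194.8 [ 0.5267 -0.3345  0.006 ]
top 0.73 215 405.3 233.9 [ 0.3868 -0.528   0.006 ]
top 0.67 188 359.9 229.1 [ 0.4022 -0.3661  0.006 ]
top 0.61 117 317.8 207.5 [ 0.4789 -0.2158  0.006 ]
top 0.53 204 396.1 150.4 [ 0.6961 -0.51    0.006 ]
scene 0.6 287 367.9 272.8 [ 0.3845 -0.523   0.006 ]
scene 0.58 174 331.7 232.2 [ 0.5202 -0.3321  0.006 ]
scene 0.58 1355 202.6 189.2 [0.4978 0.2307 0.006 ]
scene 0.56 212 321.0 252.0 [ 0.3956 -0.3635  0.006 ]
scene 0.28 130 306.8 208.9 [ 0.6092 -0.1813  0.006 ]
```

```bash
cat > h.py <<'E'
from station import ctrl,get_state,vision,ticket,models
import numpy as np
A=-0.1218; O=np.array([.479,.2012])
def q(h): return np.array([0,np.cos(h/2),np.sin(h/2),0])
def D(x,y,z): return np.array([O[0]+x*np.cos(A)-y*np.sin(A),O[1]+x*np.sin(A)+y*np.cos(A),z])
def f():
    s=get_state();return round(s["time"],1),s["tcp_pos"].round(4) if hasattr(s["tcp_pos"],"round") else s["tcp_pos"],np.round(s["contact_force"],1),round(s["width"],4),s["gripper_force"]
E
python3 - <<'E'
from h import *
import cv2
for n in("top","scene"):
    c=np.load(f"pics/cam_{n}.npz");K,R,t=c["mtx"],c["R"],c["t"];C=-R.T@t
    im=np.load(f"pics/{n}1.npz")["im"].astype(np.float32)
    g=np.linalg.norm(np.stack([np.stack([cv2.Sobel(im[...,k],5,1,0),cv2.Sobel(im[...,k],5,0,1)],-1) for k in range(3)]),axis=(0,3))
    for x0,y0 in((.525,-.334),(.477,-.14)):
        best=None
        th=np.linspace(0,2*np.pi,72,endpoint=False)
        for dx in np.arange(-.016,.0161,.001):
            for dy in np.arange(-.016,.0161,.001):
                s=0
                for z in(.0,.012):
                    X=np.stack([x0+dx+.029*np.cos(th),y0+dy+.029*np.sin(th),z+0*th],-1)@R.T+t
                    p=(X@K.T);p=(p[:,:2]/p[:,2:]).astype(np.float32)
                    s+=cv2.remap(g,p[None,:,0],p[None,:,1],cv2.INTER_LINEAR).mean()
                if best is None or s>best[0]: best=(s,x0+dx,y0+dy)
        print(n,np.round(best,4))
for nm,p in(("a",[.525,-.334,0]),("b",[.477,-.14,0]),("mag",D(0,0,.03)),("h",D(0,.109,.05)),("h2",D(0,.19,.05)),("t",D(-.07,.06,.04))):
    for h in(A,A+np.pi/2,A-np.pi/2,A+np.pi):
        j=ctrl.ik(np.array(p),q(h)); print(nm,round(h,2),None if j is None else np.round(j,2))
E
```

```text
top [230.2314   0.52    -0.34  ]
top [ 2.575779e+02  4.720000e-01 -1.420000e-01]
scene [ 3.642593e+02  5.190000e-01 -3.420000e-01]
scene [ 3.566601e+02  4.720000e-01 -1.340000e-01]
a -0.12 [ 0.59  0.75 -0.1   1.75  0.12  0.64 -1.27]
a 1.45 [ 0.75  0.77 -0.38  1.75  0.41  0.7   0.03]
a -1.69 [ 0.38  0.77  0.25  1.76 -0.29  0.65 -2.48]
a 3.02 [ 0.96  0.86 -0.76  1.75  0.77  0.86  1.29]
b -0.12 [ 0.33  0.64 -0.13  2.09  0.19  0.43 -1.65]
b 1.45 [ 0.54  0.67 -0.45  2.09  0.59  0.51 -0.48]
b -1.69 [ 0.1   0.65  0.2   2.09 -0.29  0.43 -2.73]
b 3.02 [ 0.69  0.73 -0.71  2.09  0.83  0.63  0.85]
mag -0.12 [-0.25  0.61 -0.29  2.01  0.32  0.56 -2.46]
mag 1.45 [-0.05  0.67 -0.61  2.01  0.62  0.66 -1.19]
mag -1.69 [ 0.25  0.92 -1.23  2.01  1.04  1.05  1.53]
mag 3.02 [-0.04  0.67 -0.62  2.01  0.63  0.66  0.37]
h -0.12 [-0.3   0.67 -0.48  1.83  0.44  0.74 -2.71]
h 1.45 [-0.1   0.77 -0.84  1.83  0.73  0.89 -1.41]
h -1.69 [ 0.06  0.95 -1.23  1.83  1.    1.15  1.49]
h 3.02 [-0.02  0.84 -1.02  1.83  0.86  0.99  0.04]
h2 -0.12 [-0.39  0.75 -0.52  1.68  0.47  0.85 -2.81]
h2 1.45 [-0.28  0.8  -0.74  1.68  0.65  0.93 -1.39]
h2 -1.69 [-0.08  1.01 -1.23  1.67  1.01  1.23  1.46]
h2 3.02 [-0.14  0.92 -1.05  1.67  0.89  1.1  -0.02]
t -0.12 [-0.31  0.6  -0.46  2.06  0.47  0.58 -2.8 ]
t 1.45 [-0.23  0.62 -0.59  2.06  0.58  0.63 -1.34]
t -1.69 [ 0.09  0.87 -1.23  2.06  1.02  1.01  1.34]
t 3.02 [-0.11  0.68 -0.8   2.06  0.75  0.72  0.05]
```

```bash
cat >> h.py <<'E'
def pick(x,y,z=-.003):
    h1,h2=A+np.pi,A+np.pi/2
    ctrl.movep(np.array([x,y,.09]),q(h1)); ctrl.movel(np.array([x,y,z])); print(f())
    ctrl.close_gripper(20); print(f()); ctrl.ungrasp()
    ctrl.movel(np.array([x,y,.035]),max_speed=.2); ctrl.movep(np.array([x,y,.035]),q(h2)); ctrl.movel(np.array([x,y,z]))
    ctrl.close_gripper(20); print(f())
    ctrl.movel(np.array([x,y,.15]),max_speed=.2); print(f())
E
python3 - <<'E'
from h import *
import cv2
pick(.472,-.138)
ctrl.movep(D(0,0,.15),q(A+np.pi/2)); print(f())
im,d=vision.grab_frame("scene"); cv2.imwrite("pics/p1.png",cv2.resize(im[130:240,160:330],None,fx=4.5,fy=4.5,interpolation=cv2.INTER_CUBIC))
E
```

```text
(4.3, array([ 0.4724, -0.138 , -0.0026]), array([0.2, 0.3, 0.2]), 0.0852, 0.0)
(4.6, array([ 0.4726, -0.1381, -0.002 ]), array([-1. ,  0. ,  6.2]), 0.0567, 20.04245760384947)
(7.3, array([ 0.4725, -0.1382, -0.0019]), array([-0. ,  0.7,  5.9]), 0.0562, 20.20257765892893)
(8.2, array([ 0.4713, -0.138 ,  0.1493]), array([ 0.5,  0.2, -0. ]), 0.0564, 21.36230860836804)
(9.5, array([0.4793, 0.1995, 0.1495]), array([ 1.1, -1.2, -0.7]), 0.0563, 21.363155882572755)
```

View pics/p1.png

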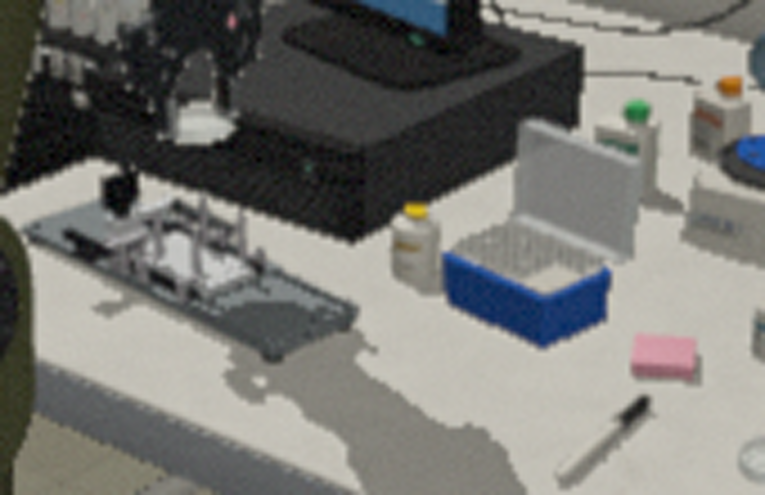

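The dish is held level above the magazine. I'll lower it in steps while watching the force.

```bash
cat >> h.py <<'E'
def lower(zend,x=0,y=0):
    for z in list(np.arange(.080,zend,-.008))+[zend]:
        ctrl.movel(D(x,y,z),max_speed=.08); s=f(); print(s)
        if np.linalg.norm(s[2])>12: print("STOP"); return False
    return True
E
python3 - <<'E'
from h import *
ctrl.movel(D(0,0,.085),max_speed=.15); print(f(),D(0,0,0)); print(lower(.028))
E
```

```text
(10.1, array([0.4794, 0.2009, 0.0853]), array([-0.3, -1.4, -0.1]), 0.056, 21.368838629568927) [0.479  0.2012 0.    ]
(10.3, array([0.4793, 0.2012, 0.0805]), array([ 1.1, -0.3, -1. ]), 0.0562, 21.37330849422142)
(10.6, array([0.4788, 0.2011, 0.0719]), array([-0.4,  0.9,  0.8]), 0.056, 21.40425450692419)
(10.8, array([0.4787, 0.2011, 0.0638]), array([ 0.2, -0.2, -0.7]), 0.056, 21.40766548924148)
(11.1, array([0.4787, 0.2011, 0.0558]), array([-0.1, -0.1,  1. ]), 0.056, 21.410078663611785)
(11.3, array([0.4788, 0.2011, 0.0478]), array([-0.5,  0.4,  0.2]), 0.0564, 21.411649365909398)
(11.6, array([0.4788, 0.2011, 0.0399]), array([ 0.4,  0.2, -0.6]), 0.056, 21.412901334115304)
(11.8, array([0.4787, 0.2011, 0.0319]), array([ 0.1, -0.4, -0.5]), 0.0561, 21.41431942465715)
(12.1, array([0.4789, 0.2012, 0.0279]), array([ 0.3,  0.1, -0.3]), 0.0562, 21.41439722268842)
True
```

Run:
```python
from h import *
import cv2
ctrl.movel(D(0,0,.0255),max_speed=.05); print(f()); ctrl.ungrasp(); ctrl.pause(.3); print(f())
ctrl.movel(D(0,0,.15),max_speed=.2); ctrl.pause(.25)
pick(.520,-.339,z=.0)
im,d=vision.grab_frame("top"); cv2.imwrite("pics/p2.png",cv2.resize(im[175:230,145:250],None,fx=7,fy=7,interpolation=cv2.INTER_CUBIC))
```

```text
(12.3, array([0.4789, 0.2011, 0.0254]), array([ 0.6, -0.3,  0.3]), 0.0561, 21.414066147990525)
(13.1, array([0.479 , 0.2012, 0.0255]), array([0. , 0. , 0.4]), 0.0852, 0.0)
(16.8, array([ 0.5208, -0.3387,  0.0007]), array([ 0.1, -0.4,  1.2]), 0.0853, 0.0)
(17.2, array([ 0.5206, -0.3392,  0.0014]), array([-2.2,  1.1,  5.2]), 0.0561, 20.535396449267864)
(19.9, array([ 0.5206, -0.3393,  0.0013]), array([-1.7,  0.4,  6.6]), 0.0561, 20.948359686881304)
(20.8, array([ 0.5192, -0.3388,  0.1489]), array([ 0.5, -0.2, -1.8]), 0.0561, 21.356220580637455)
```

View pics/p2.png

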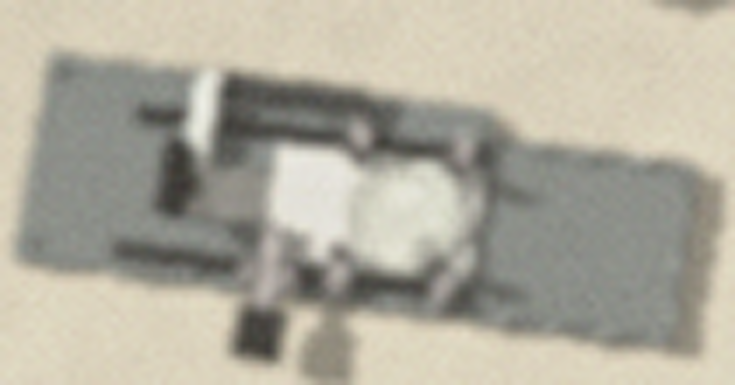

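The first dish lies seated between the rods, centred at about px (412,215) in the crop. Now the second.

Run:
```python
from h import *
ctrl.movep(D(0,0,.15),q(A+np.pi/2)); ctrl.movel(D(0,0,.095),max_speed=.15); print(f())
if lower(.0425):
    ctrl.ungrasp(); ctrl.pause(.3); print(f())
    ctrl.movel(D(0,0,.15),max_speed=.2); ctrl.pause(.3)
    ctrl.movep(D(0,.109,.12),q(A+np.pi)); ctrl.movel(D(0,.109,.052),max_speed=.15); print(f(),D(0,.109,0))
```

```text
(23.3, array([0.4792, 0.2011, 0.0951]), array([-0. , -0.4,  0.6]), 0.0558, 21.372040738351643)
(23.6, array([0.4791, 0.2012, 0.0803]), array([ 0.5, -0.7,  0.6]), 0.056, 21.372506527695805)
(23.9, array([0.4789, 0.2011, 0.0719]), array([-0. ,  0.6,  0.1]), 0.0563, 21.397304276470095)
(24.1, array([0.4787, 0.201 , 0.0637]), array([-0.3,  0.3,  0.2]), 0.0561, 21.40094084199518)
(24.4, array([0.4787, 0.201 , 0.0557]), array([ 0.5, -0.6, -0.4]), 0.0562, 21.40330992406234)
(24.6, array([0.4787, 0.201 , 0.0476]), array([ 0.1, -0.6,  0.1]), 0.0563, 21.405087397433817)
(24.9, array([0.4788, 0.2011, 0.0422]), array([ 0.2, -0.3, -0.1]), 0.0562, 21.40515505336225)
(25.6, array([0.479 , 0.2012, 0.0425]), array([-0.1,  0.3,  0.2]), 0.0853, 0.0)
(28.2, array([0.4923, 0.3097, 0.0525]), array([-0.2, -0.5,  0.3]), 0.0856, 0.0) [0.4922434  0.30939248 0.        ]
```

Run:
```python
from h import *
import cv2
ctrl.close_gripper(60); print(f())
u=D(0,1,0)[:2]-D(0,0,0)[:2]
for y in(.139,.169,.181,.184,.186,.187,.188):
    ctrl.movel(D(0,y,.052),max_speed=.08); ctrl.pause(.1); s=f(); F=s[2][:2]@u
    print(s[0],"y",((s[1][:2]-O)@u).round(4),"F",F.round(1))
    if F<-16: print("endstop"); break
ctrl.movel(D(0,.183,.052),max_speed=.05); ctrl.pause(.1); s=f(); print(s,s[2][:2]@u)
```

```text
(28.9, array([0.4925, 0.3103, 0.0524]), array([0.8, 2.5, 1.7]), 0.0111, 63.02708029747009)
29.5 y 0.1378 F -2.6
30.1 y 0.1671 F -5.2
30.5 y 0.1788 F -5.9
30.9 y 0.1812 F -8.5
31.2 y 0.1831 F -8.3
31.6 y 0.184 F -8.4
31.9 y 0.185 F -9.3
(32.3, array([0.5012, 0.3817, 0.0523]), array([ 0.2, -3.6,  7. ]), 0.0109, 63.94441366195679) -3.549029750744237
```

Run:
```python
from h import *
u=D(0,1,0)[:2]-D(0,0,0)[:2]
for y in(.189,.190,.191,.187,.184,.1825):
    ctrl.movel(D(0,y,.052),max_speed=.06); ctrl.pause(.1); s=f(); F=s[2][:2]@u
    print(s[0],"y",((s[1][:2]-O)@u).round(4),"F",s[2],F.round(1))
```

```text
32.6 y 0.1862 F [-3.2 -9.1 12. ] -9.4
33.0 y 0.1871 F [-3.5 -7.8 11.2] -8.2
33.3 y 0.1881 F [-3.1 -8.2 11.9] -8.5
33.7 y 0.1841 F [-1.7 -7.4 10.3] -7.6
34.0 y 0.182 F [-2.3 -7.2  9. ] -7.4
34.4 y 0.1819 F [-1.5 -2.5  6.8] -2.7
```

Run:
```python
from h import *
import cv2
ctrl.ungrasp(); ctrl.pause(.3); print(f())
ctrl.movel(D(0,.182,.13),max_speed=.2); ctrl.pause(.2)
ctrl.movep(D(-.07,.06,.14),q(A+np.pi/2)); ctrl.close_gripper(20)
im,d=vision.grab_frame("scene"); cv2.imwrite("pics/p3.png",cv2.resize(im[150:215,165:265],None,fx=8,fy=8,interpolation=cv2.INTER_CUBIC))
print(f())
```

```text
(35.4, array([0.5012, 0.3823, 0.052 ]), array([ 0.3, -0.1, -0.4]), 0.0857, 0.0)
(38.1, array([0.4168, 0.2692, 0.14  ]), array([-0.2,  0.4, -0.9]), -0.0001, 0.0)
```

View pics/p3.png

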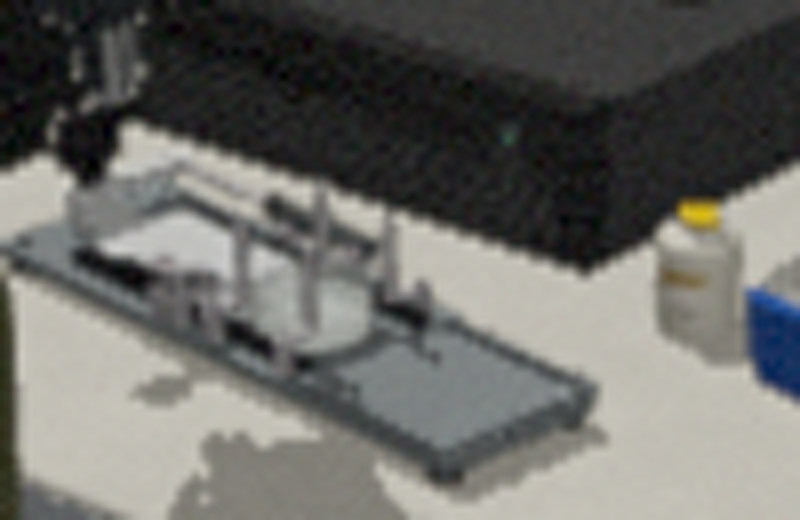

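The arm is cocked, with the handle back at about px (90,150) in the crop, and both dishes are stacked in the magazine on the bed. Pressing the trigger now.

Run:
```python
from h import *
import cv2
ctrl.movel(D(-.07,.06,.06),max_speed=.15); print(f())
for z in(.052,.048,.044,.041,.039):
    ctrl.movel(D(-.07,.06,z),max_speed=.06); print(f())
ctrl.pause(.3); ctrl.movel(D(-.07,.06,.14),max_speed=.2); ctrl.pause(.3)
for n in("top","scene"):
    im,d=vision.grab_frame(n)
    r=im[175:230,145:250] if n=="top" else im[150:215,165:265]
    cv2.imwrite(f"pics/e_{n}.png",cv2.resize(r,None,fx=7,fy=7,interpolation=cv2.INTER_CUBIC))
    if n=="top":
        for m in models.recognise("top","dish_a_center"): print(m)
print(f())
```

```text
(38.8, array([0.417 , 0.2696, 0.0604]), array([ 0.1, -0.3,  0.8]), -0.0001, 0.0)
(39.1, array([0.4171, 0.2695, 0.0523]), array([-0.8,  0.7,  0.5]), -0.0, 0.20171688867776538)
(39.3, array([0.4168, 0.2692, 0.0479]), array([0.6, 0.3, 0.5]), 0.0001, 0.24189222767745377)
(39.6, array([0.4167, 0.2693, 0.0439]), array([-0.6,  0.6,  2.4]), -0.0004, 1.4027990077374852)
(39.8, array([0.4166, 0.2693, 0.0409]), array([-1.7,  1.3,  3. ]), -0.0001, 1.8405747073120438)
(40.1, array([0.4166, 0.2693, 0.039 ]), array([-2.4,  0.9,  4.4]), 0.0001, 2.5229272776050493)
{'point': [408.6, 233.8], 'p': 0.66}
{'point': [359.5, 230.8], 'p': 0.63}
{'point': [206.2, 204.0], 'p': 0.62}
{'point': [395.1, 148.6], 'p': 0.48}
(41.5, array([0.4166, 0.2693, 0.1396]), array([ 1. ,  0.3, -0.8]), 0.0002, 0.0)
```

View pics/e_scene.png

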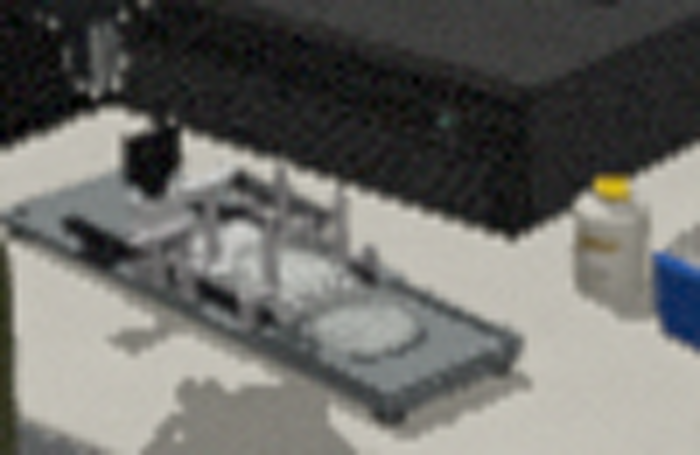

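View pics/e_top.png

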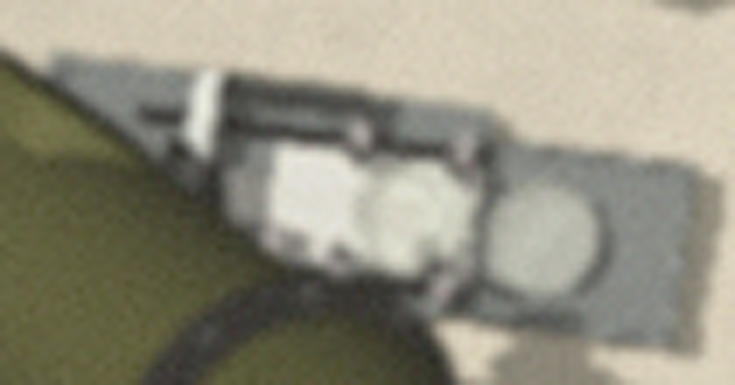

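The shot worked: one dish is on the outfeed at about crop px (543,240), and the other is in the magazine at about (412,215). I'll compute the served dish's position before handing in.

Run:
```python
from h import *
c=np.load("pics/cam_top.npz");K,R,t=c["mtx"],c["R"],c["t"];C=-R.T@t
O2=np.array([.4804,.2002])
for (u,v),z in(((543,240),.024),((412,215),.036)):
    p=[u/7-.43+145,v/7-.43+175,1]; r=R.T@np.linalg.inv(K)@p; X=(C+r*(z-C[2])/r[2])[:2]-O2
    print(np.array([X[0]*np.cos(A)+X[1]*np.sin(A),-X[0]*np.sin(A)+X[1]*np.cos(A)]).round(4))
```

```text
[-0.0036 -0.0713]
[-0.001  -0.0046]
```

```bash
python3 -c "
from station import ticket
print(ticket.close_job())"
```

```text
the job is handed in; nothing more can be done
None
```

The job is handed in, though the system gave no verdict back: one dish was shot onto the outfeed table, about 71 mm from the magazine's axis and 4 mm off the middle line, the other is still in the magazine, and the arm is released.

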